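# Set the gas fire's regulator and lock it

## Task

Slide the glazed door of the regulator box all the way open, over the fixed wooden half beside it, and leave it open. Then turn the bar knob clockwise until its pointer lines up with the brass mark on the dial, let go of it, and only then slide the steel locking hood fully home over the knob. Leave the things standing around the box where they are.

Things in the scene. Friction and masses are not known exactly. Their poses are not given: they have to be found in the camera images.
- case: Green regulator box, fixed: base 220 (x) x 470 (y) x 70 mm. Origin: centre of its underside, z up, y along its long side. In its frame the knob's axis is at x 0, y +30; the fixed wooden half is a housing about 170 mm square, 118 mm high, centred at y -148; rails 84 mm high at x +-100. Door and hood slide along the box's -y. All parts stay where left (friction, no springs).
- door (a joint): How far the door is open, m: 0 closed over the knob, 0.17 fully open over the fixed half (grows along the box's -y; friction about 2 N). A wood frame with two pale glass panes, 214 (x) x 175 mm, on two side skirts, its top 128 mm above the table.
- door_handle (a point): Middle of the door's handle, a dark steel fin at the door's centre: 80 mm along the box's x, 16 mm thick along y, standing 28 mm up from the door's top (128 to 156 mm above the table); this point is 144 mm above the table. Its z is up, its axes are those of the box.
- knob (a joint): Angle of the regulator knob, rad: grows clockwise seen from above, 0 to 4.5. At 0 the pointer lies 2.356 rad counter-clockwise from the box's +x axis. Friction about 0.08 N m. Always starts short of the mark.
- knob_grip (a point): On the knob's vertical axis at gripping height, 100 mm above the table (its x axis points along the bar to the pointer end). The knob is an upright black bar 60 mm long, 16 mm thick, 76 to 118 mm above the table, with a pointed end and white index line there, flat sides. The dial plate under it (radius 56 mm) is 72 mm above the table.
- knob_pointer (a point): The point that the knob's pointer indicates, 50 mm out from the knob's axis in the pointer's direction, 76 mm above the table; it turns with the knob.
- mark (a joint): Angle of the brass mark on the dial, rad, counted like the knob's: the knob is set when its angle equals this one. It cannot be moved by hand.
- dial_mark (a point): Brass mark, a flat tab 18 x 9 mm lying radially on the dial from 37 to 55 mm from the knob's axis; this point is 50 mm out, 76 mm above the table.
- hood (a joint): How far the locking hood is pushed over the knob, m: 0 parked at the box's +y end, 0.15 fully home with the hood centred on the knob (grows along the box's -y; friction about 2 N). The hood is a steel cover 76 x 76 mm, its roof 128 mm above the table, open below and on the side towards the knob; it clears the knob at any angle.
- hood_fin (a point): Middle of the fin on the hood's roof, 25 mm from the hood's centre on the side away from the knob: 50 mm along the box's x, 12 mm thick along y, standing 28 mm up from the roof (128 to 156 mm above the table); this point is 144 mm above the table.
- matchbox: Closed cardboard matchbox 65 x 110 x 22 mm near the robot's side of the box; origin under its centre; leave it alone.
- tumbler: Glass tumbler, 72 mm across, 85 mm tall, just beyond the box; origin under its centre; leave it alone.
- candlestick: Brass candlestick, foot 80 mm across, 150 mm tall, just beyond the box; origin under its centre; leave it alone.
- book: Closed book 150 x 210 x 32 mm, to the left; origin under its centre; leave it alone.
- bottle: Bottle, 72 mm across, 240 mm tall, to the right; origin under its centre; leave it alone.
- bowl: Bowl, 120 mm across, 50 mm tall, to the right; origin under its centre; leave it alone.
- hearth_brush: Hand brush, 240 mm long, lying to the left near the robot; origin within it; leave it alone.

How it is judged:
By the outcome, as a careful person would: the job done as asked, in the order asked, and still so for the second after the job is handed in, with the robot touching nothing.
It also fails if it takes over 70 s, if anything falls off the work surface, if the arm or the gripper's body presses on something with over 40 N, if the wrist force passes 120 N, or if a joint passes its speed limit or range.

## Robot

A 6-joint arm with a two-finger parallel gripper is mounted at the origin on the work surface. World frame = base frame: x ahead of the robot, y to its left, z up, the work surface at z = 0. Lengths are in m, angles in degrees, forces in N, time in s.
With the tool pointing down it reaches from about 0.325 to 0.85 m from the base axis. Payload 15.5 kg.
Tool frame: the origin (TCP) lies midway between the tips of the shut fingers; the grasp point (between the pads) lies 19 mm behind it; z points along the fingers, y is the line along which they close (so a half turn about z gives the same grasp; the last joint's range is limited). The gripper opens to 91 mm and grips with 3 to 60 N. Pads are 32 mm wide; open, the fingers measure 118 mm over their backs; the gripper's body (76 mm by 178 mm) begins 60 mm behind the grasp point.
Start: joints at [65.117, 28.281, 77.091, -0, 74.628, -5.472], TCP at [0.208, 0.589, 0.214] pointing down, gripper open.
Joint ranges: [-166.48, 166.48], [-47.26, 123.95], [12.59, 153.08], [-70.14, 250.14], [6.76, 159.57], [-176.63, 176.63]. Speed limits (degrees/s): [108.29, 108.29, 147.25, 172.46, 172.46, 172.46].

## Interface

Orientations are given as a 3x3 rotation matrix whose columns are the frame's x, y, z axes.
In Python, from bench import ctrl gives the robot as it stands. The module is installed in compiled form; this text tells all that it offers. Calls block until the motion is done:
- ctrl.goto(position, orientation): joint-space move of the TCP to a pose.
- ctrl.move_l(position, vel=0.15, ori=None, contact_N=None): straight line of the TCP; ori=None keeps the orientation; vel is the mean speed in m/s. With contact_N (N) it stops when the force on the tool has changed by that much, and returns True; else False.
- ctrl.movej(angles): joint-space move.
- ctrl.command_gripper(opening): opening from 0.0 (shut) to 1.0 (fully open); the grip force is fixed at half the most; returns when the fingers have stopped.
- ctrl.sleep(seconds).
- ctrl.ik(position, orientation): joint angles nearest the present ones, or None.
- ctrl.read_camera(name): name is "side" or "top" or "wrist"; returns the picture (400x640x3 uint8, blue, green, red); there is no depth.
- ctrl.camera_params(name): a dict with "fx", "fy", "cx", "cy" (pixels), "D" ([k1, k2, p1, p2, k3] as OpenCV has them; the pictures are not rectified), "pose" (4x4, takes a point from camera to world coordinates); the wrist camera has in their place "T_tool_cam" (4x4, takes a point from camera to tool coordinates, whose origin is the TCP and whose axes are the flange's). Camera axes: x right, y up, looking along -z (the intrinsics and any distortion apply to the point x, -y, -z); pixel columns grow to the right and rows downward; lengths in m; the calibration is good to about 2 mm. A picture is of the moment at which its call begins: read the wrist's pose just before it. camera_params takes no time and is no camera call.
A pose or a line that the arm cannot do raises ctrl.MotionError and nothing moves.
- ctrl.sign_off(): hands the job in; it is judged then, once.
Readings, each from a call of its own:
- ctrl.current_t(): time.
- ctrl.current_q(): joint angles.
- ctrl.current_dq(): joint speeds.
- ctrl.current_effort(): joint torques, N m.
- ctrl.current_tool_pos(): TCP position.
- ctrl.current_eef_rot(): TCP orientation.
- ctrl.current_contact_force(): force on the tool from outside, world axes, zero at the start.
- ctrl.current_wrist_torque(): the same for the moment, N m.
- ctrl.current_grip_width(): opening from 0.0 (shut) to 1.0 (fully open).
- ctrl.current_grasp_force(): force on a finger pad.
Only numpy, scipy, OpenCV 4.12 (cv2) and the standard library are available. Lean on these libraries where they do the work, as an engineer would, in place of code of your own. Each camera call takes 0.05 s, during which the arm holds its last target. There are 200 camera calls.

## Working session

There is one attempt and no reset: what is moved stays moved. The work goes in short steps, each a Python script; the robot and the scene stay as the last script left them, time stands still between calls to the robot, and variables do not carry over. Pictures are saved under pics/ and viewed, at most 10 in all, crops included, and the job is handed in when it is done.

```bash
mkdir -p pics; python3 - <<'E'
from bench import ctrl
import cv2,numpy as np
a=ctrl.read_camera("top");b=ctrl.read_camera("side")
cv2.imwrite("pics/top.png",a);cv2.imwrite("pics/side.png",b)
np.set_printoptions(precision=4,suppress=True)
for n in("top","side","wrist"):print(n,ctrl.camera_params(n))
print(ctrl.current_eef_rot(),ctrl.current_t())
E
```

```text
top {'fx': 429.1957063225527, 'fy': 429.1957063225527, 'cx': 321.6391247322329, 'cy': 204.83094038955255, 'D': array([-0.0401,  0.    ,  0.    ,  0.    ,  0.    ]), 'pose': array([[ 0.0188,  0.9868, -0.161 ,  0.3648],
       [-0.9998,  0.0168, -0.0134, -0.037 ],
       [-0.0105,  0.1612,  0.9869,  1.3963],
       [ 0.    ,  0.    ,  0.    ,  1.    ]])}
side {'fx': 420.4402633672116, 'fy': 420.4402633672116, 'cx': 316.4948332191704, 'cy': 198.90668190100482, 'D': array([-0.1142,  0.    ,  0.    ,  0.    ,  0.    ]), 'pose': array([[ 0.8551,  0.3163, -0.4107, -0.04  ],
       [-0.5184,  0.5129, -0.6843, -1.0259],
       [-0.0058,  0.7981,  0.6025,  0.9923],
       [ 0.    ,  0.    ,  0.    ,  1.    ]])}
wrist {'fx': 292.75453821989936, 'fy': 292.75453821989936, 'cx': 318.00915165123456, 'cy': 196.05002557391788, 'D': array([0.0063, 0.    , 0.    , 0.    , 0.    ]), 'T_tool_cam': array([[ 0.0006,  0.971 ,  0.2392,  0.0678],
       [ 1.    , -0.0005, -0.0003, -0.0009],
       [-0.0001,  0.2392, -0.971 , -0.1709],
       [ 0.    ,  0.    ,  0.    ,  1.    ]])}
[[-0.9432  0.3323 -0.0005]
 [ 0.3323  0.9432 -0.001 ]
 [ 0.0001 -0.0011 -1.    ]] 0.1
```

View pics/top.png

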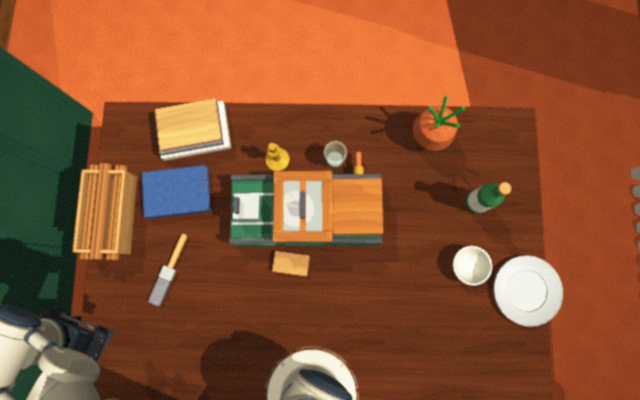

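View pics/side.png

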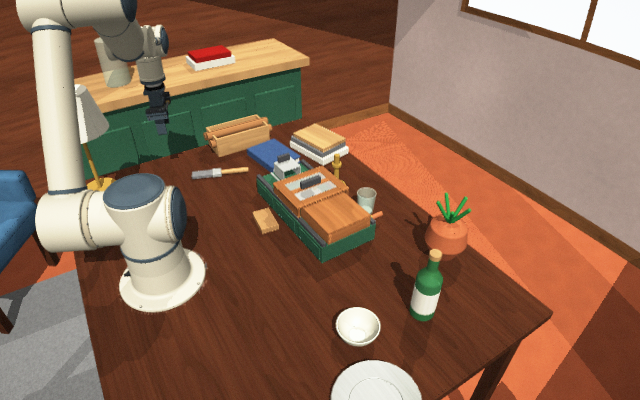

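```bash
cat > h.py <<'E'
from bench import ctrl
import cv2,numpy as np
np.set_printoptions(precision=4,suppress=True)
def pose(name):
    p=ctrl.camera_params(name)
    if name=="wrist":
        T=np.eye(4);T[:3,:3]=ctrl.current_eef_rot();T[:3,3]=ctrl.current_tool_pos()
        return T@p["T_tool_cam"]
    return np.array(p["pose"])
def rays(name,px,T):
    p=ctrl.camera_params(name);K=np.array([[p["fx"],0,p["cx"]],[0,p["fy"],p["cy"]],[0,0,1]])
    u=cv2.undistortPoints(np.array(px,float).reshape(-1,1,2),K,np.array(p["D"])).reshape(-1,2)
    return T[:3,3],np.c_[u[:,0],-u[:,1],-np.ones(len(u))]@T[:3,:3].T
def onplane(name,px,z,T=None):
    o,d=rays(name,px,pose(name) if T is None else T)
    return o+d*((z-o[2])/d[:,2])[:,None]
def tri(obs):
    # obs: list of (o,d) single rays -> point, rms miss
    A=np.zeros((3,3));b=np.zeros(3);P=[]
    for o,d in obs:
        d=d/np.linalg.norm(d);M=np.eye(3)-np.outer(d,d);A+=M;b+=M@o;P.append((M,o))
    x=np.linalg.solve(A,b);return x,np.sqrt(np.mean([np.sum((M@(x-o))**2) for M,o in P]))
def down(yaw):  # tool y axis at yaw (rad) from world x, z down
    y=np.array([np.cos(yaw),np.sin(yaw),0]);z=np.array([0,0,-1.]);return np.c_[np.cross(y,z),y,z]
E
python3 - <<'E'
from h import *
print(onplane("top",[(303,204)],.144),onplane("top",[(245,207)],.128),onplane("side",[(311,183)],.144))
for k in(90,-90):
    R=down(np.radians(k));
    for off in [(.0,.0)]:
        p=np.array([.37,.05,.42]); print(k,R[:,0],ctrl.ik(p,R))
b=cv2.imread("pics/top.png")[155:260,215:395];cv2.imwrite("pics/topc.png",cv2.resize(b,None,fx=4,fy=4,interpolation=cv2.INTER_CUBIC))
E
```

```text
[[0.5706 0.0352 0.144 ]] [[0.5611 0.2101 0.128 ]] [[0.57   0.0274 0.144 ]]
90 [-1.  0.  0.] [ -1.4894  -2.4412  86.895   -0.      95.5462 -91.4894]
-90 [1. 0. 0.] [-1.4894 -2.4412 86.895  -0.     95.5462 88.5106]
```

View pics/topc.png

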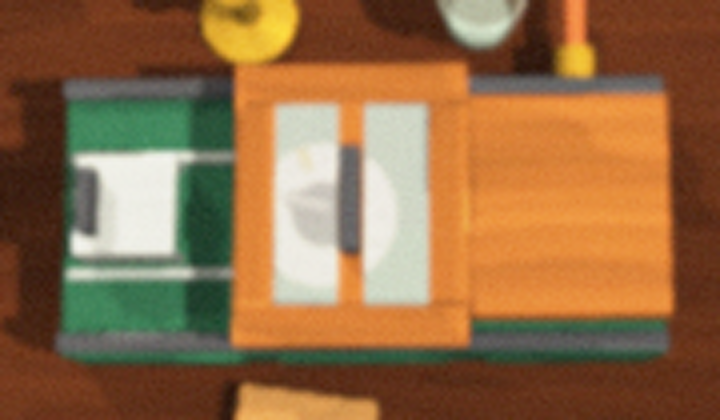

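```bash
python3 - <<'E'
from h import *
R=down(np.pi/2)
for i,y in enumerate((.12,.02)):
    ctrl.goto([.555,y,.30],R) if i==0 else ctrl.move_l([.555,y,.30])
    T=pose("wrist");np.save(f"T{i}.npy",T)
    cv2.imwrite(f"pics/w{i}.png",ctrl.read_camera("wrist"))
print(ctrl.current_t(),ctrl.current_q())
E
```

```text
3.1333 [ -4.0251  18.3601  79.6578   0.0175  81.9853 -94.0615]
```

View pics/w0.png

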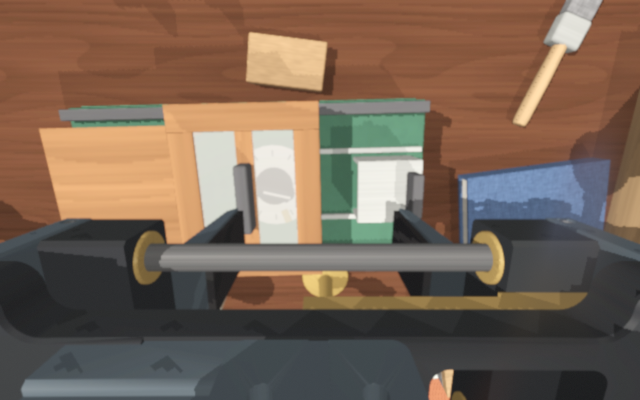

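View pics/w1.png

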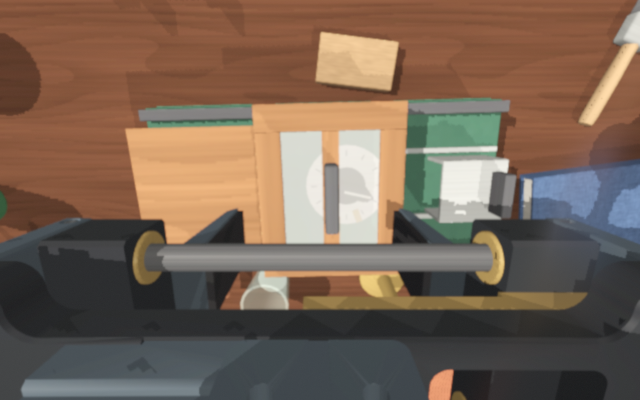

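```bash
python3 - <<'E'
from h import *
def comp(img,roi,mask):
    x0,y0,x1,y1=roi;m=np.zeros(img.shape[:2],np.uint8);m[y0:y1,x0:x1]=mask[y0:y1,x0:x1]
    n,l,s,c=cv2.connectedComponentsWithStats(m);k=1+np.argmax(s[1:,4]);m=(l==k).astype(np.uint8)
    cnt=max(cv2.findContours(m,0,2)[0],key=len);return s[k],c[k],cv2.minAreaRect(cnt),m
for n,f,hr,fr in(("wrist","w0",(225,150,265,245),(404,165,430,211)),("wrist","w1",(315,150,345,245),(490,165,520,220)),("top","top",(292,185,312,222),(231,193,243,217))):
    im=cv2.imread(f"pics/{f}.png");g=cv2.cvtColor(im,6);hsv=cv2.cvtColor(im,40)
    m=((g<125)&(hsv[...,1]<80)).astype(np.uint8)
    for nm,r in(("handle",hr),("fin",fr)):
        s,c,b,_=comp(im,r,m);print(f,nm,s,c,b)
    if f=="w1":
        print(g[200,310:350]); print(g[195,485:522])
        # rail edge: top boundary of gray
        pts=[]
        for u in range(415,505,3):
            col=np.where(m[95:125,u])[0]; 
            if len(col):pts.append((u,95+col[0]))
        for u in range(145,250,3):
            col=np.where(m[95:125,u])[0]
            if len(col):pts.append((u,95+col[0]))
        T=np.load("T1.npy");P=onplane("wrist",pts,.084,T)
        a=np.polyfit(P[:,1],P[:,0],1);r=P[:,0]-np.polyval(a,P[:,1]);print("rail",np.degrees(np.arctan(-a[0])),a,np.std(r),"x at y=.03",np.polyval(a,.03))
im=cv2.imread("pics/w0.png");print(cv2.cvtColor(im,6)[200,225:265])
E
```

```text
w0 handle [225 208  40  37 689] [234.9303 227.5994] ((244.5, 226.0), (39.0, 36.0), 0.0)
w0 fin [404 171  21  40 419] [413.327  194.3055] ((414.71728515625, 190.6106719970703), (18.016611099243164, 40.56001281738281), 5.194429397583008)
w1 handle [325 164  13  11  44] [331.7045 166.0455] ((332.5384521484375, 166.69229125976562), (15.531606674194336, 7.211102485656738), 33.690067291259766)
w1 fin [490 172  30  48 843] [501.7046 196.6963] ((504.5, 195.5), (47.0, 29.0), 90.0)
[234 236 236 236 236 236 236 235 233 231 230 230 220 194 157 134 135 140
 142 141 140 139 138 138 137 137 135 125 132 175 202 208 208 208 208 208
 209 209 208 209]
[219 219 218 211 182 126  93  91  91  92  92  93  93  93  93  94  95 101
 120 134 139 140 140 140 140 140 141 135 110  74  57  56  55  57  59  67
  90]
rail 1.471175618871879 [-0.0257  0.4611] 0.0009194927607041547 x at y=.03 0.46033698643599763
top handle [300 192   5  26 121] [302.0826 204.8926] ((302.0, 204.5), (25.0, 4.0), 90.0)
top fin [231 193   8  24 119] [234.5714 204.4118] ((234.5, 204.5), (23.0, 7.0), 90.0)
[217 217 217 217 217 217 217 217 217 212 190 158 144 143 141 140 139 137
 137 136 136 132 121 103  85  72  70  69  83 115 140 172 207 228 234 234
 230 224 216 211]
```

```bash
python3 - <<'E'
from h import *
T=[np.load("T0.npy"),np.load("T1.npy")]
G=[cv2.cvtColor(cv2.imread(f"pics/w{i}.png"),6) for i in(0,1)]
print(G[1][150:250:2,330],G[0][150:250:2,241])
print("finrow w0",G[0][190,398:430]);print("fincol w1",G[1][165:230,508])
def t(u0,v0,u1,v1):
    o,d=rays("wrist",[(u0,v0)],T[0]);o2,d2=rays("wrist",[(u1,v1)],T[1]);return tri([(o,d[0]),(o2,d2[0])])
print("handle mid",t(242,200,331,200),onplane("wrist",[(331,163),(331,235)],.156,T[1]))
print("top on plane",onplane("top",[(302.1,204.7)],.156),onplane("top",[(235,204.5)],.156))
o,d=rays("top",[(302.1,204.7)],pose("top"));o2,d2=rays("wrist",[(331,199)],T[1]);print(tri([(o,d[0]),(o2,d2[0])]))
E
```

```text
[183 180 175 169 167 168 145  88 116 137 140 140 140 140 140 141 140 141
 141 140 140 140 140 140 140 140 140 140 140 141 139 140 139 140 140 140
 140 140 140 140 141 140 167 185 185 186 173 104 105 116] [181 176 168 168 169 169 151  93 113 134 138 137 137 137 137 137 138 138
 137 138 138 138 138 138 138 139 139 139 139 138 110  38  37  37  35  36
  34  35  34  35  35  33  35  35  36  36  43  81 106 117]
finrow w0 [221 221 221 221 221 221 218 204 165 114  94  93  93  96 106 123 136 141
 142 141 142 142 143 142 134 110  79  68  66  67  67  67]
fincol w1 [171 165 151 135 125 114  99  86  81  93 114 131 138 140 139 139 140 139
 140 140 140 139 140 140 140 139 140 140 140 139 140 139 139 140 139 139
 139 139 140 136 127 109 100  98  99  99  99  99  99  99  99  98  92  77
  59  48  46  46  46  46  46  46  45  45  43]
handle mid (array([0.57  , 0.0347, 0.1519]), np.float64(5.343457052648406e-05)) [[0.5278 0.0341 0.156 ]
 [0.6104 0.035  0.156 ]]
top on plane [[0.5665 0.0371 0.156 ]] [[0.5637 0.2345 0.156 ]]
(array([0.5633, 0.0348, 0.1745]), np.float64(0.001167274950717614))
```

```bash
cat >> h.py <<'E'
YAW=np.radians(1.6); BX=np.array([np.cos(YAW),np.sin(YAW),0]); BY=np.array([-np.sin(YAW),np.cos(YAW),0])
E
python3 - <<'E'
from h import *
R=down(np.pi/2+YAW);H=np.array([.570,.0348,0]);Z=np.array([0,0,1.])
ctrl.command_gripper(.6)
ctrl.move_l(H+.19*Z,ori=R,vel=.2)
c=ctrl.move_l(H+.134*Z,vel=.08,contact_N=8);print("touch",c,ctrl.current_tool_pos())
ctrl.command_gripper(0);print("w",ctrl.current_grip_width()*91,ctrl.current_grasp_force(),ctrl.current_contact_force())
ctrl.move_l(H-.160*BY+.134*Z,vel=.12)
c=ctrl.move_l(H-.178*BY+.134*Z,vel=.03,contact_N=12)
p=ctrl.current_tool_pos();print(c,(np.array(p)-H)@BY,ctrl.current_contact_force())
ctrl.command_gripper(.5)
ctrl.move_l(np.array([p[0],p[1],.30]),vel=.25)
R=down(np.pi/2)
for i,y in enumerate((-.01,.09)):
    ctrl.move_l([.555,y,.30],ori=R,vel=.25)
    T=pose("wrist");np.save(f"T{i+2}.npy",T)
    cv2.imwrite(f"pics/w{i+2}.png",ctrl.read_camera("wrist"))
print(ctrl.current_t())
a=[cv2.resize(cv2.imread(f"pics/w{i}.png")[90:250,200:520],None,fx=2.5,fy=1.8) for i in(2,3)]
a=[cv2.resize(cv2.imread(f"pics/w{i}.png")[95:245,200:520],(640,300)) for i in(2,3)]
cv2.imwrite("pics/k.png",np.vstack(a))
E
```

```text
touch False [0.5703 0.0348 0.1344]
w 15.893098148003254 29.999092519283295 [-0.3991  0.8853  1.3619]
False -0.1716640876384913 [ 5.7487 60.1736 11.471 ]
10.6667
```

View pics/k.png

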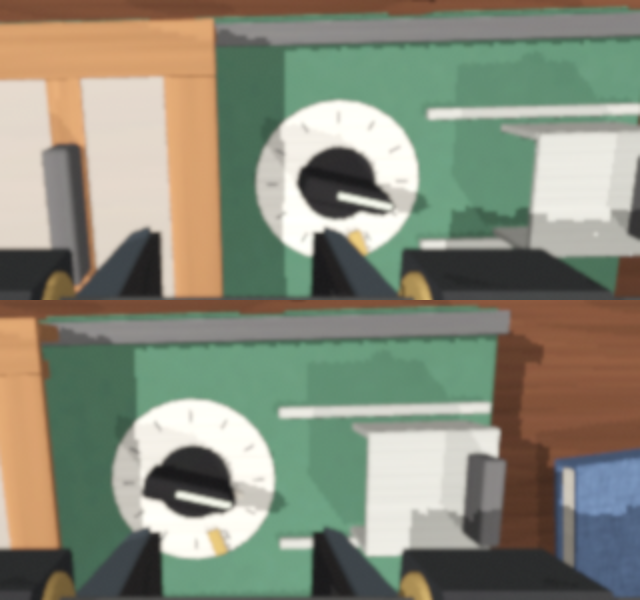

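```bash
cat > k.py <<'E'
from h import *
from scipy.optimize import least_squares
def knob(i,T):
    im=cv2.imread(f"pics/w{i}.png");hsv=cv2.cvtColor(im,40).astype(int);h,s,v=[hsv[...,k] for k in range(3)]
    # dial: biggest white-ish blob, closed
    w=((s<45)&(v>150)).astype(np.uint8);w[235:]=0
    y=((h>12)&(h<32)&(s>60)&(v>120)).astype(np.uint8)
    c0=np.array([.57,.0348]);uv=np.stack(np.meshgrid(np.arange(640),np.arange(400)),-1).reshape(-1,2)
    P=onplane("wrist",uv,.072,T);r=np.hypot(P[:,0]-c0[0],P[:,1]-c0[1]).reshape(400,640)
    near=(r<.066)
    cnt=np.vstack([c[:,0] for c in cv2.findContours(w*near.astype(np.uint8),0,1)[0] if len(c)>60])
    hull=cv2.convexHull(cnt)[:,0];dense=cnt
    Q=onplane("wrist",dense,.072,T)[:,:2]
    f=least_squares(lambda p:np.hypot(Q[:,0]-p[0],Q[:,1]-p[1])-p[2],[*c0,.056],loss="soft_l1",f_scale=.0007).x
    my=(y.astype(bool)&(r<.062)&(r>.03)).reshape(-1)
    M=P[my][:,:2].mean(0) if my.sum() else np.full(2,np.nan)
    # pointer line: white inside dark knob; at z=.118
    P2=onplane("wrist",uv,.118,T);r2=np.hypot(P2[:,0]-f[0],P2[:,1]-f[1]).reshape(400,640)
    dark=((v<75)&near).astype(np.uint8)
    dk=cv2.morphologyEx(dark,cv2.MORPH_CLOSE,np.ones((7,7),np.uint8))
    wl=(dk.astype(bool)&(v>130)&(r2<.05)).astype(np.uint8)
    n,l,st,c=cv2.connectedComponentsWithStats(wl);k=1+np.argmax(st[1:,4]);sel=(l==k).reshape(-1)
    L=P2[sel][:,:2];m=L.mean(0);d=np.linalg.svd(L-m)[2][0];d*=np.sign(d@(m-f[:2]))
    off=np.cross(d,f[:2]-m)
    ang=lambda a:np.degrees(np.arctan2(a[1],a[0]))
    print(i,"dial",f,"mark r",np.hypot(*(M-f[:2])),"ang",ang(M-f[:2]),my.sum(),"| line",len(L),"ang",ang(d),"m",m,"off",off,"cen ang",ang(m-f[:2]),"px",c[k])
    return f,ang(M-f[:2]),ang(d),c[k]
def look(ids,ps,vel=.2):
    out=[]
    for i,p in zip(ids,ps):
        ctrl.move_l(p,ori=down(np.pi/2),vel=vel);T=pose("wrist");np.save(f"T{i}.npy",T)
        cv2.imwrite(f"pics/w{i}.png",ctrl.read_camera("wrist"));out.append(knob(i,T)+(T,))
    o=[rays("wrist",[x[3]],x[4]) for x in out]
    print("line pt",tri([(a,b[0]) for a,b in o]));return out
E
python3 - <<'E'
from k import *
look((4,5),([.60,.06,.26],[.60,.01,.26]))
print(ctrl.current_t())
cv2.imwrite("pics/k2.png",np.vstack([cv2.imread(f"pics/w{i}.png")[30:260,130:530] for i in(4,5)]))
E
```

```text
4 dial [0.5686 0.0522 0.0511] mark r 0.0474612990214478 ang 27.541817470806908 63 | line 144 ang 77.27535124109598 m [0.5715 0.0664] off -0.0003011808753398148 cen ang 78.46771484493466 px [325.3194 162.25  ]
5 dial [0.5685 0.0521 0.051 ] mark r 0.03541688397043752 ang 7.795874303274757 75 | line 137 ang 76.76721408349206 m [0.5714 0.0662] off -0.00042029809517491303 cen ang 78.43193641552682 px [371.2555 161.7956]
line pt (array([0.5716, 0.0664, 0.1171]), np.float64(1.9888164906543e-05))
11.65
```

View pics/k2.png

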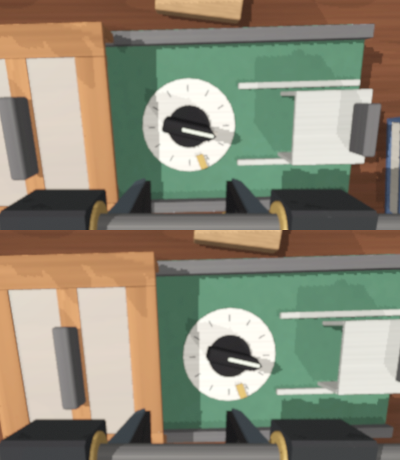

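```bash
sed -i 's/c0=np.array(\[.57,.0348\])/c0=np.array([.569,.0525])/' k.py; python3 - <<'E'
from k import *
for i in(4,5):knob(i,np.load(f"T{i}.npy"))
im=cv2.imread("pics/w5.png");g=cv2.cvtColor(im,6)
# handle top face in w5: crop (53-75,328..408)-> full (183..,)
print(g[165,170:225]);
T=[np.load("T4.npy"),np.load("T5.npy")];g4=cv2.cvtColor(cv2.imread("pics/w4.png"),6);print(g4[165,120:175])
E
```

```text
4 dial [0.5694 0.0594 0.0562] mark r 0.0473066232597972 ang 20.174827843001314 101 | line 144 ang 77.27535124109598 m [0.5715 0.0664] off 0.00042393367572618403 cen ang 73.95117560664939 px [325.3194 162.25  ]
5 dial [0.5694 0.0593 0.0562] mark r 0.047430838165508325 ang 20.518600791131284 103 | line 137 ang 76.76721408349206 m [0.5714 0.0662] off 0.0004338815886355369 cen ang 73.32101968404983 px [371.2555 161.7956]
[216 216 216 215 216 216 216 215 215 215 215 215 216 215 215 210 188 157
 142 138 137 135 134 134 132 131 130 130 129 124 112  97  84  71  66  65
  66  65  64  65  67  88 113 126 137 167 197 211 214 215 215 215 214 215
 215]
[214 214 214 214 214 214 214 214 214 214 214 214 208 180 148 138 137 135
 133 133 132 130 129 130 130 129 120 108  96  83  70  64  64  64  65  64
  63  64  63  63  62  62  71  98 119 125 132 164 197 210 213 214 214 214
 214]
```

```bash
python3 - <<'E'
from k import *
T=[np.load("T4.npy"),np.load("T5.npy")]
print(onplane("wrist",[(140.8,165)],.156,T[0]),onplane("wrist",[(194.3,165)],.156,T[1]))
a=rays("wrist",[(140.8,165)],T[0]);b=rays("wrist",[(194.3,165)],T[1]);print(tri([(a[0],a[1][0]),(b[0],b[1][0])]))
E
```

```text
[[ 0.5691 -0.1079  0.156 ]] [[ 0.5696 -0.1077  0.156 ]]
(array([ 0.5692, -0.1071,  0.1573]), np.float64(0.0002202077244087929))
```

```bash
python3 - <<'E'
from k import *
R=down(np.pi/2+YAW);H=np.array([.5745,-.1075,0]);Z=np.array([0,0,1.])
ctrl.move_l(H+.19*Z,ori=R,vel=.25)
c=ctrl.move_l(H+.134*Z,vel=.08,contact_N=8)
ctrl.command_gripper(0);print("w",c,ctrl.current_grip_width()*91,ctrl.current_contact_force())
c=ctrl.move_l(H-.010*BY+.134*Z,vel=.02,contact_N=10)
p=np.array(ctrl.current_tool_pos());print(c,(p-H)@BY,p,ctrl.current_contact_force())
ctrl.command_gripper(.5);p=np.array(ctrl.current_tool_pos());
ctrl.move_l([p[0],p[1],.26],vel=.25)
for i,q in((6,[.60,.01,.26]),):
    ctrl.move_l(q,ori=down(np.pi/2),vel=.25);T=pose("wrist");im=ctrl.read_camera("wrist");cv2.imwrite("pics/w6.png",im);knob
    knob(6,T);print(cv2.cvtColor(im,6)[165,180:210]);
print(ctrl.current_t())
E
```

```text
w False 15.724980614376038 [-0.7419  0.3159  3.0498]
True -0.00045340183832892275 [ 0.5746 -0.108   0.1342] [0.0401 2.4437 6.0845]
6 dial [0.5693 0.0593 0.0562] mark r 0.047484750274131494 ang 20.62192081809454 106 | line 141 ang 76.77968864691114 m [0.5713 0.0662] off 0.0004321266215899478 cen ang 73.29348689196713 px [370.9433 162.8227]
[216 216 215 214 204 174 146 139 138 137 135 135 132 131 131 131 131 128
 120 106  92  78  68  65  65  65  64  64  64  70]
15.975
```

```bash
python3 - <<'E'
from k import *
R=down(np.pi/2+YAW);H=np.array([.5745,-.108,0]);Z=np.array([0,0,1.])
ctrl.command_gripper(0)
ctrl.move_l(H+.045*BY+.19*Z,ori=R,vel=.3)
ctrl.move_l(H+.045*BY+.140*Z,vel=.15,contact_N=8)
c=ctrl.move_l(H+.005*BY+.140*Z,vel=.03,contact_N=20)
p=np.array(ctrl.current_tool_pos());print(c,(p-H)@BY,ctrl.current_contact_force())
ctrl.move_l(p+.008*BY);p=np.array(ctrl.current_tool_pos());ctrl.move_l([p[0],p[1],.2],vel=.2)
ctrl.command_gripper(.5)
K=np.array([.5694,.0593,0]);a=np.radians(76.9-90)
ctrl.goto(K+.2*Z,down(a));print(ctrl.current_q(),ctrl.current_t())
c=ctrl.move_l(K+.088*Z,vel=.1,contact_N=8);print(c,ctrl.current_tool_pos())
ctrl.command_gripper(0);print("w",ctrl.current_grip_width()*91,ctrl.current_contact_force(),ctrl.current_wrist_torque())
q=np.array(ctrl.current_q());q[5]+=56.4;
for s in(.5,1):
    r=q.copy();r[5]-=56.4*(1-s);ctrl.movej(r);print(ctrl.current_contact_force(),ctrl.current_wrist_torque())
ctrl.sleep(.2);print(np.degrees(np.arctan2(*np.array(ctrl.current_eef_rot())[[1,0],1])))
ctrl.command_gripper(.5)
ctrl.move_l(K+.26*Z,vel=.25);ctrl.goto([.60,.06,.26],down(np.pi/2))
look((7,8),([.60,.06,.26],[.60,.01,.26]))
print(ctrl.current_t())
E
```

```text
True 0.018184770669444697 [1.2295 6.1829 5.1773]
[-0.0439 24.8612 85.7056 -0.0045 69.4297 13.0215] 22.05
False [0.5698 0.0593 0.0885]
w 15.72999507668194 [ 5.3968 -2.1758 -3.1234] [-0.5065 -0.727   0.0783]
[-0.3889  1.0144  0.3411] [ 0.1768  0.3612 -0.1273]
[-2.4333  5.0742  1.1393] [ 0.8076  0.6647 -0.0322]
-69.31597516782087
7 dial [0.563  0.0584 0.0506] mark r 0.05374249604590244 ang 18.767341948195252 103 | line 125 ang 20.931335006465464 m [0.5759 0.0613] off 0.0019460403481548066 cen ang 12.506966468617879 px [319.704 166.072]
8 dial [0.5631 0.055  0.0495] mark r 0.0552359619739939 ang 22.508183848458614 101 | line 134 ang 21.41550731702817 m [0.5764 0.0616] off -0.0012660482066203576 cen ang 26.307146147817253 px [367.1045 166.4851]
line pt (array([0.5759, 0.0613, 0.1197]), np.float64(0.00024262386813891544))
29.8667
```

```bash
python3 - <<'E'
from k import *
T=np.load("T7.npy")
# recompute mark with fixed centre at z .076 and show
for i in(4,5,6,7,8):
    T=np.load(f"T{i}.npy") if i!=6 else np.load("T5.npy")
    im=cv2.imread(f"pics/w{i}.png");hsv=cv2.cvtColor(im,40).astype(int)
    y=(hsv[...,0]>12)&(hsv[...,0]<32)&(hsv[...,1]>60)&(hsv[...,2]>120);v,u=np.where(y)
    P=onplane("wrist",np.c_[u,v],.074,T)[:,:2]-[.5694,.0593];r=np.hypot(*P.T);P=P[(r>.03)&(r<.062)];m=P.mean(0);print(i,len(P),np.hypot(*m),np.degrees(np.arctan2(m[1],m[0])))
a=[cv2.resize(cv2.imread(f"pics/w{i}.png")[110:220,x:x+140],None,fx=2.8,fy=5.4/2,interpolation=2) for i,x in((7,250),(8,300))]
cv2.imwrite("pics/k3.png",np.hstack(a))
E
```

```text
4 101 0.04690930509480234 20.299827140895562
5 103 0.04684216116586379 20.33941848482724
6 106 0.04823438165478072 19.56920759889488
7 103 0.0469150475969897 20.357235948395097
8 101 0.04724226885830803 20.39254070134403
```

View pics/k3.png

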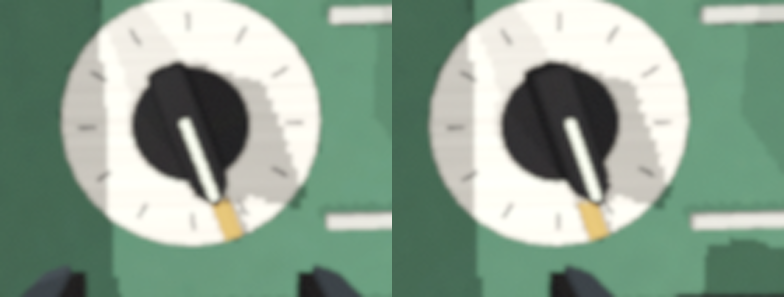

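```bash
python3 - <<'E'
from k import *
T0,T1=np.load("T0.npy"),np.load("T1.npy")
a=rays("wrist",[(417.5,190)],T0);b=rays("wrist",[(508,190)],T1)
F,e=tri([(a[0],a[1][0]),(b[0],b[1][0])]);print("fin top",F,e)
K=np.array([.5694,.0593,0]);Z=np.array([0,0,1.]);E=K+.175*BY;print("expected parked",E)
if abs(F[1]-E[1])<.012 and abs(F[2]-.156)<.012:
    R=down(np.pi/2+YAW)
    ctrl.command_gripper(0)
    S=K+(.175+.04)*BY
    ctrl.goto(S+.2*Z,R)
    c=ctrl.move_l(S+.140*Z,vel=.12,contact_N=8);print("down",c)
    c=ctrl.move_l(K+(.025+.030)*BY+.140*Z,vel=.08,contact_N=20);print("slide",c,(np.array(ctrl.current_tool_pos())-K)@BY,ctrl.current_contact_force())
    c=ctrl.move_l(K+(.025-.005)*BY+.140*Z,vel=.03,contact_N=20)
    p=np.array(ctrl.current_tool_pos());print("end",c,(p-K)@BY,ctrl.current_contact_force())
    ctrl.move_l(p+.01*BY);ctrl.move_l(np.array(ctrl.current_tool_pos())+[0,0,.12],vel=.25)
    ctrl.move_l([.60,.06,.26],ori=down(np.pi/2),vel=.25);np.save("T9.npy",pose("wrist"));cv2.imwrite("pics/w9.png",ctrl.read_camera("wrist"))
    cv2.imwrite("pics/top9.png",ctrl.read_camera("top"))
print(ctrl.current_t())
E
```

```text
fin top [0.558  0.2307 0.1535] 0.00011116599882424782
expected parked [0.5645 0.2342 0.    ]
down False
slide False 0.05508937733209367 [ 0.6     0.1065 -0.173 ]
end True 0.04122462119249617 [-0.5065  9.0429  4.1586]
36.5333
```

View pics/w9.png

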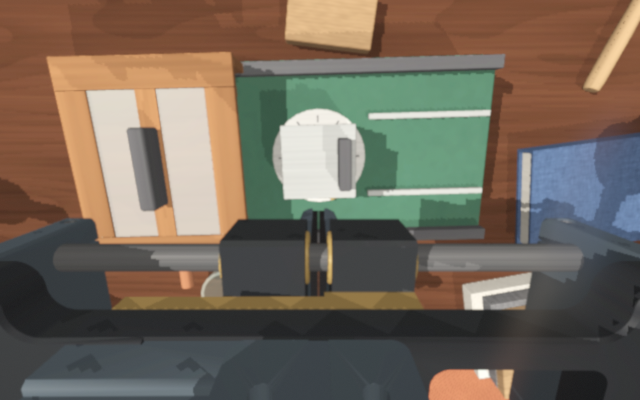

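```bash
python3 - <<'E'
from k import *
K=np.array([.5694,.0593,0]);Z=np.array([0,0,1.]);R=down(np.pi/2+YAW)
S=K-.132*BY
ctrl.move_l(S+.2*Z,ori=R,vel=.25);ctrl.move_l(S+.138*Z,vel=.12,contact_N=8)
c=ctrl.move_l(S-.02*BY+.138*Z,vel=.02,contact_N=35)
p=np.array(ctrl.current_tool_pos());print(c,(p-K)@BY,ctrl.current_contact_force())
ctrl.move_l(p+.008*BY,vel=.05);p=np.array(ctrl.current_tool_pos());ctrl.move_l(p+.12*Z,vel=.25)
ctrl.move_l([.60,.01,.26],ori=down(np.pi/2),vel=.25);im=ctrl.read_camera("wrist")
print(cv2.cvtColor(im,6)[165,180:210],ctrl.current_t())
a=ctrl.read_camera("top");cv2.imwrite("pics/f.png",a[80:300,60:500])
E
```

```text
False -0.1493263606777736 [ 2.0445 24.8958  3.9663]
[216 216 216 211 192 162 142 139 137 136 134 133 132 131 130 131 130 125
 115 102  88  74  66  65  65  65  65  64  64  75] 40.675
```

View pics/f.png

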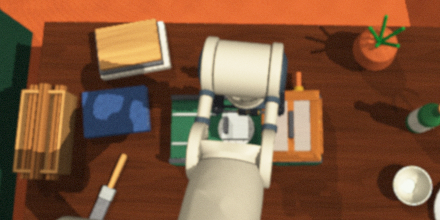

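```bash
python3 -c "
from bench import ctrl
print(ctrl.sign_off())"
```

```text
the job is handed in; nothing more can be done
None
```

I handed the job in at about 41 s: the door is open against its stop, the knob is within about 1° of the brass mark and released, and the hood is fully home. The things around the box were left alone, and the door's measured travel was 2–3 mm under the stated 170 mm, although it did not move under a 25 N push.

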